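# Seat the mug plate on the banding wheel's studs

### The job

Pick up the plywood plate with the two holes by its wooden block, lay it on the banding wheel's two studs, and slide it gently along the slot, feeling for the moment its holes drop over the studs. Leave it lying flush on the wheel's head with both studs in its holes, let go of it, never press or knock it hard against the wheel, and leave the round plate, the mug and the jar where they are.

Things in the scene. Friction and masses are not known exactly. Their poses are not given: they have to be found in the camera images.
- plate_grip (a point): Centre of the wooden block (50 mm along x, 34 mm along y, 45 mm high) in the middle of the mug plate: grip it across its 34 mm. The plate's flat underside is 32.5 mm below this point, its upper face 22.5 mm below, the block's top 22.5 mm above. Two through holes, 11.5 mm wide, lie on the x axis 60 mm either side. x runs along the plate, z up.
- plate: The mug plate itself, loose, lying on the bench (z = 0): plywood, 170 mm (x) by 80 mm (y) by 10 mm thick, with the block on it, 0.2 to 0.4 kg in all. It fits the studs either way round. Origin at the centre of its underside, axes as for plate_grip.
- head_top (a point): Centre of the top face of the banding wheel's head, 100 mm above the bench; z up. A slot 200 mm long runs through it along x. Two upright studs, 8 mm thick, 120 mm apart, stand on the slot's centre line; their lightly chamfered tips are 12 mm above the face. They sit on one bar clamped by eye: their midpoint is up to 15 mm before or beyond this point along the slot, and is not measured.
- wheel: The banding wheel, fixed: green foot 170 mm across, thin column, dark steel head 240 mm across with the slot and the two brass studs. It does not turn and the studs do not give; the stud bar is level with the face. Origin at the centre of its underside, x along the slot, z up.
- roundbat: Bystander: a plain round plywood plate without holes, 120 mm across and 10 mm thick, with a round wooden chuck 42 mm across and 45 mm high; origin at the centre of its underside. Lies near the mug plate.
- mug: Bystander: white mug, 68 mm across, 75 mm high, standing beside the wheel; origin at the centre of its underside.
- jar: Bystander: white jar with a blue cap, 68 mm across, 90 mm high; origin at the centre of its underside.
Not all that is in view belongs to the job. What is shaped like the wheel but purple is not meant.

How it is judged (in metres and radians):
On the way, in this order (a step that is already met when the one before it is completed fails the run):
1. the plate is carried over to the wheel and its underside is above the head (horizontal distance between plate_grip and head_top below 0.06 m and z of plate_grip in the frame of head_top above 0.04 m), for 0.1 s.
2. the plate has dropped over the studs and lies flush on the head (horizontal distance between plate_grip and head_top below 0.025 m and z of plate_grip in the frame of head_top below 0.035 m and angle between plate_grip's own z axis and vertical below 0.03 rad), for 0.2 s.
At the end, for the whole second after the job is handed in: The mug plate lies at rest and level (within 0.03 rad) on the wheel's head, its underside within 2.5 mm of the head's face, which is possible only with both studs in its holes; its long side runs along the slot (within 0.12 rad), its middle within 25 mm of the head's centre (all of step 2 and z of plate_grip in the frame of head_top above 0.029 m and angle between the x axis of plate_grip and the x axis of head_top, either way round below 0.12 rad and linear speed of plate below 0.02 m/s); the robot touches nothing.
It fails at once if the plate is pressed or knocked against the wheel or its studs with more than 60 N (contact force between plate and wheel above 60 N).
It fails at once if the round plate is shifted by more than 20 mm (distance of roundbat from where it was at the start of the episode above 0.02 m).
It fails at once if the mug is shifted by more than 20 mm (distance of mug from where it was at the start of the episode above 0.02 m).
It fails at once if the jar is shifted by more than 20 mm (distance of jar from where it was at the start of the episode above 0.02 m).
It also fails if it takes over 58 s, if anything falls off the work surface, if the arm or the gripper's body presses on something with over 40 N, if the wrist force passes 120 N, or if a joint passes its speed limit or range.

### The arm

A 6-joint arm with a two-finger parallel gripper is mounted at the origin on the work surface. World frame = base frame: x ahead of the robot, y to its left, z up, the work surface at z = 0. Lengths are in mm, angles in degrees, forces in N, time in s.
With the tool pointing down it reaches from about 225 to 875 mm from the base axis. Payload 3.4 kg.
Tool frame: the origin (TCP) lies midway between the tips of the shut fingers; the grasp point (between the pads) lies 19 mm behind it; z points along the fingers, x is the direction in which the jaws open and shut, and the axes are right-handed (so a half turn about z gives the same grasp; the last joint's range is limited). The gripper opens to 85 mm and grips with 20 to 120 N. Pads are 22 mm wide; open, the fingers measure 114 mm over their backs; the gripper's body (76 mm by 85 mm) begins 54 mm behind the grasp point. The pads swing forward as they close: fully open they stand 13 mm farther back than shut.
Start: joints at [-74.37, 15.808, 86.224, -0, 77.962, -6.933], TCP at [220.63, -531.023, 231.328] pointing down, gripper open.
Joint ranges: [-165.64, 165.64], [-43.16, 119.46], [12.63, 154.43], [-67.54, 247.53], [6.08, 155.33], [-154.97, 154.97]. Speed limits (degrees/s): [147.25, 147.25, 180, 180, 180, 180].

### API

Orientations are given as [roll, pitch, yaw] about the fixed x, y, z axes, in that order (R = Rz(yaw) Ry(pitch) Rx(roll)).
In Python, from station import arm gives the robot as it stands. Calls block until the motion is done:
- arm.reach(position, orientation): joint-space move of the TCP to a pose.
- arm.movel(position, v=150, rot=None, f_stop=None): straight line of the TCP; rot=None keeps the orientation; v is the mean speed in mm/s. With f_stop (N) it stops when the force on the tool has changed by that much, and returns True; else False.
- arm.move_joints(angles): joint-space move.
- arm.release() and arm.close_gripper(): open the fingers fully, or close them until they stop; the grip force is fixed at half the most.
- arm.dwell(seconds).
- arm.inverse_kinematics(position, orientation): joint angles nearest the present ones, or None.
- arm.state(): the state.
- arm.capture(name): name is "scene" or "side" or "wrist"; returns a dict with "frame" (384x512x3 uint8, red, green, blue), "vfov" (degrees; the focal length in pixels is half the picture's height over the tangent of half this angle, whatever the lens; pixels are square), "cx", "cy" (the principal point, pixels), "rvec" (rotation vector, rad) and "tvec" (3), from world to camera coordinates, as OpenCV has them. Camera axes: x right, y down, z forward; pixel columns grow to the right and rows downward; lengths in mm; the calibration is good to about 2 mm. A picture is of the moment at which its call begins. There is no depth.
A pose or a line that the arm cannot do raises arm.PlanningError and nothing moves.
- arm.sign_off(): hands the job in, once; it reports no verdict.
The state is a dict: "time_s": time; "joint_positions": joint angles; "dq": joint speeds; "tau": joint torques, N m; "tool_pos": TCP position; "tcp_rot": TCP orientation; "contact_force": force on the tool from outside, world axes, zero at the start; "ft_torque": the same for the moment, N m; "grip_width": opening from 0.0 (shut) to 1.0 (fully open).
Only numpy, scipy, OpenCV 4.12 (cv2) and the standard library are available. Lean on these libraries where they do the work, as an engineer would, in place of code of your own. Each camera call takes 0.05 s, during which the arm holds its last target.

## Working session

There is one attempt and no reset: what is moved stays moved. The work goes in short steps, each a Python script; the robot and the scene stay as the last script left them, time stands still between calls to the robot, and variables do not carry over. Pictures are saved under pics/ and viewed, and the job is handed in when it is done.

```bash
mkdir -p pics; ls; cat > h.py <<'E'
from station import arm
import numpy as np, cv2, pickle
def snap(name,fn):
    c=arm.capture(name); cv2.imwrite(f'pics/{fn}.png',c['frame'][:,:,::-1]); pickle.dump(c,open(f'pics/{fn}.pkl','wb')); return c
def ray(c,u,v):
    R,_=cv2.Rodrigues(np.array(c['rvec'],float)); t=np.array(c['tvec'],float)
    f=c['frame'].shape[0]/2/np.tan(np.radians(c['vfov'])/2)
    d=R.T@np.array([(u-c['cx'])/f,(v-c['cy'])/f,1]); o=-R.T@t; return o,d
def onz(c,u,v,z):
    o,d=ray(c,u,v); return o+d*(z-o[2])/d[2]
def proj(c,P):
    f=c['frame'].shape[0]/2/np.tan(np.radians(c['vfov'])/2)
    K=np.array([[f,0,c['cx']],[0,f,c['cy']],[0,0,1.]])
    return cv2.projectPoints(np.array(P,float).reshape(-1,3),np.array(c['rvec'],float),np.array(c['tvec'],float),K,None)[0].reshape(-1,2)
E
python3 - <<'E'
from h import *
for n in ['scene','side','wrist']:
    c=snap(n,n+'0'); print(n,c['vfov'],c['cx'],c['cy'],ray(c,256,192), [k for k in c])
print(arm.state())
E
```

```text
pics
scene 48.40177223324352 256.85452512977395 184.95013134915493 (array([1142.22990558,   96.95548371, 1089.77298635]), array([-0.52467606, -0.08928815, -0.84676974])) ['frame', 'vfov', 'cx', 'cy', 'rvec', 'tvec']
side 55.48181419175678 260.2610133777184 194.70685890200318 (array([1175.13798491, -674.30300431,  748.1646095 ]), array([-0.62499226,  0.55740712, -0.54669294])) ['frame', 'vfov', 'cx', 'cy', 'rvec', 'tvec']
wrist 66.09741296035631 252.65586103170935 191.426432220993 (array([ 294.03760449, -500.52151448,  372.83008654]), array([-0.28690421, -0.12985232, -0.94918731])) ['frame', 'vfov', 'cx', 'cy', 'rvec', 'tvec']
{'time_s': 0.15, 'joint_positions': array([-7.43685788e+01,  1.58396486e+01,  8.62791694e+01, -4.87796763e-04,
        7.79628161e+01, -6.93392682e+00]), 'dq': array([-0.01654142, -0.15446796, -0.15784442, -0.0086491 ,  0.10535671,
       -0.05382917]), 'tau': array([ 1.15298453e-04, -4.17143512e+01, -2.46034652e+01, -5.05274438e-04,
        7.63483637e-03, -3.08808978e-06]), 'tool_pos': array([ 220.52073148, -530.59515999,  230.63069936]), 'tcp_rot': array([-1.79990618e+02,  8.10946027e-02, -6.74345433e+01]), 'contact_force': array([-0.02425113, -0.68934829, -0.61627105]), 'ft_torque': array([-0.05075744, -0.01849629,  0.02095157]), 'grip_width': 0.9959306437797413}
```

View pics/scene0.png

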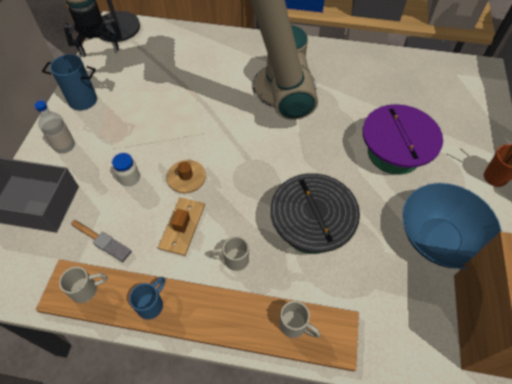

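View pics/side0.png

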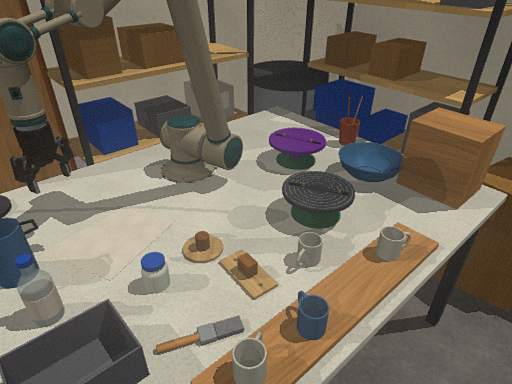

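View pics/wrist0.png

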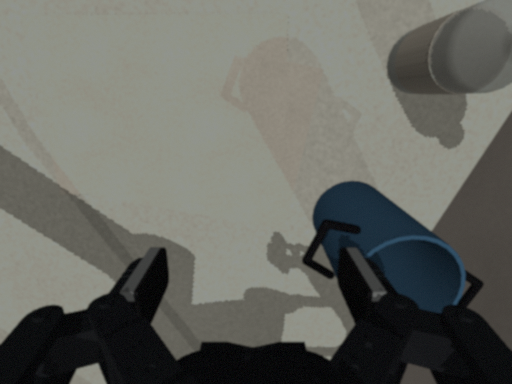

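The scene view shows the mug plate near (181,224), the round plate at (185,177) and the jar at (125,170). The mug is at (235,252), the wheel at (315,212) and the purple decoy at (402,135). I'll zoom in next.

```bash
python3 - <<'E'
import cv2
a=cv2.imread('pics/scene0.png')
cv2.imwrite('pics/z1.png',cv2.resize(a[190:260,150:215],None,fx=8,fy=8,interpolation=cv2.INTER_CUBIC))
cv2.imwrite('pics/z2.png',cv2.resize(a[165:260,260:370],None,fx=6,fy=6,interpolation=cv2.INTER_CUBIC))
E
```

```text
(no output)
```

View pics/z1.png

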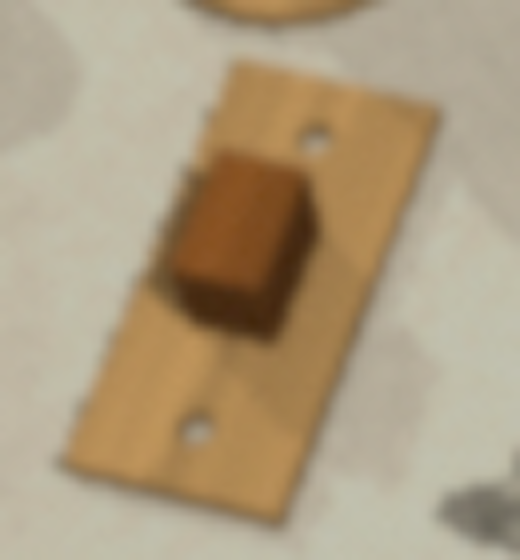

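View pics/z2.png

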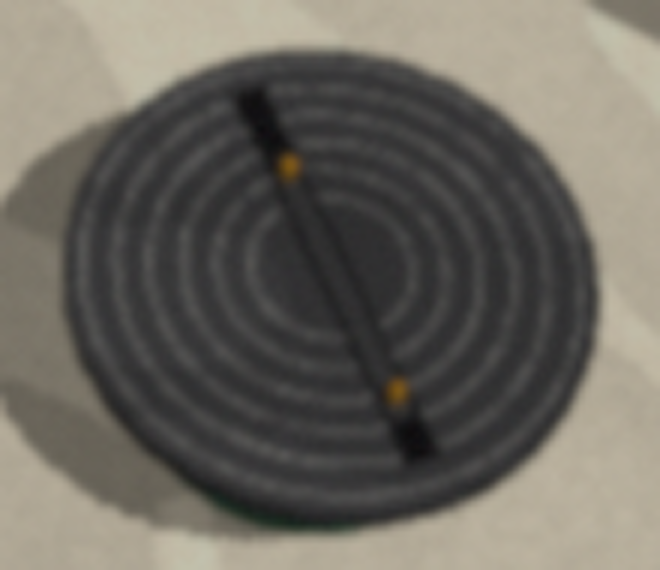

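```bash
cat > m.py <<'E'
from h import *
c=pickle.load(open('pics/scene0.pkl','rb'))
z1=lambda u,v:(150+(u+.5)/8-.5,190+(v+.5)/8-.5)
z2=lambda u,v:(260+(u+.5)/6-.5,165+(v+.5)/6-.5)
A=onz(c,*z1(316,135),10);B=onz(c,*z1(196,428),10)
print('holes',A,B,np.linalg.norm(A-B),(A+B)/2,np.degrees(np.arctan2(*(A-B)[1::-1])))
K=[onz(c,*z1(*p),10) for p in [(233,62),(440,108),(280,522),(63,462)]]
print('corners',np.mean(K,0),[np.linalg.norm(K[i]-K[i-1]) for i in range(4)])
T=[onz(c,*z1(*p),55) for p in [(222,155),(310,172),(258,290),(172,265)]]
print('block',np.mean(T,0),[np.linalg.norm(T[i]-T[i-1]) for i in range(4)])
S=onz(c,*z2(290,166),106);U=onz(c,*z2(398,391),106)
print('studs',S,U,np.linalg.norm(S-U),(S+U)/2,np.degrees(np.arctan2(*(S-U)[1::-1])))
P=onz(c,*z2(250,93),100);Q=onz(c,*z2(417,458),100)
print('slot',P,Q,np.linalg.norm(P-Q),(P+Q)/2,np.degrees(np.arctan2(*(P-Q)[1::-1])))
for n,u,v,z in [('mug',236,245,75),('jar',122,161,90),('rb',185,177,10),('dec',402,133,100),('mugh',210,252,40)]: print(n,onz(c,u,v,z))
E
python3 m.py
```

```text
holes [ 556.91944205 -200.39354096   10.        ] [ 677.85124507 -210.8354777    10.        ] 121.38177385584443 [ 617.38534356 -205.61450933   10.        ] 175.0649980499404
corners [ 618.72434032 -205.62387402   10.        ] [np.float64(166.73766350363715), np.float64(80.16630968817176), np.float64(169.535799242208), np.float64(79.68481186774275)]
block [ 618.63639257 -204.72482767   55.        ] [np.float64(45.08258335724694), np.float64(31.90710004693241), np.float64(48.04546795082638), np.float64(31.682858004982155)]
studs [508.31597456 132.37403943 106.        ] [613.67710428 190.55684784 106.        ] 120.35865922497995 [560.99653942 161.46544364 106.        ] -151.09152313139685
slot [467.85550902 109.88467861 100.        ] [640.86083488 201.85792155 100.        ] 195.93345858145892 [554.35817195 155.87130008 100.        ] -152.00395569679023
mug [682.70841018 -32.69463582  75.        ]
jar [ 487.46959543 -408.39492669   90.        ]
rb [ 458.52158288 -239.4721928    10.        ]
dec [244.05884641 388.59421083 100.        ]
mugh [ 699.03543506 -101.11316284   40.        ]
```

```bash
python3 - <<'E'
from h import *
for p,y in [((618,-205.5,200),85),((618,-205.5,200),-95),((561,161.5,200),-61.5),((561,161.5,200),118.5)]:
    q=arm.inverse_kinematics(list(p),[180,0,y]); print(y,q)
arm.reach([600,-204,190],[180,0,-95])
c=snap('wrist','w1'); print(arm.state()['time_s'],arm.state()['tool_pos'])
E
```

```text
85 [ -24.51031808   23.35493026   79.18762933    0.           77.4574404
 -109.51031808]
-95 [-2.45103181e+01  2.33549303e+01  7.91876293e+01 -2.54444375e-14
  7.74574404e+01  7.04896819e+01]
-61.5 [ 9.23253749e+00  1.76322764e+01  8.81149155e+01 -2.54444375e-14
  7.42528082e+01  7.07325375e+01]
118.5 [   9.23253749   17.63227636   88.11491549    0.           74.25280815
 -109.26746251]
2.025 [ 599.65288235 -205.09609487  190.1212381 ]
```

View pics/w1.png

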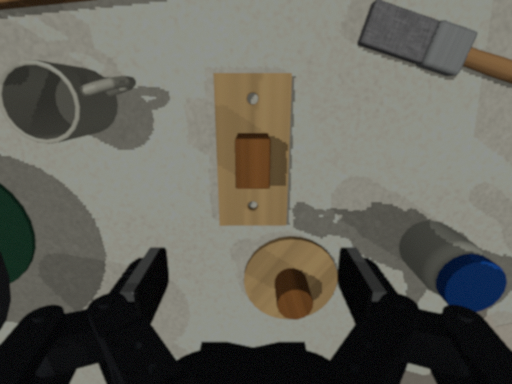

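The wrist view shows the plate upright, with holes at (253,99) and (253,205) and the block at (253,160). The round plate is at (291,278), clear of the jaws. I'll measure precisely and then grasp.

```bash
python3 - <<'E'
from h import *
c=pickle.load(open('pics/w1.pkl','rb'))
g=cv2.cvtColor(c['frame'],cv2.COLOR_RGB2GRAY)
cv2.imwrite('pics/w1z.png',cv2.resize(cv2.cvtColor(c['frame'][60:235,200:310],cv2.COLOR_RGB2BGR),None,fx=5,fy=3.4*1.0 if 0 else 3.4,interpolation=cv2.INTER_CUBIC))
A=onz(c,253,98.7,10);B=onz(c,252.3,204.8,10)
print(A,B,np.linalg.norm(A-B),(A+B)/2,np.degrees(np.arctan2(*(A-B)[1::-1])))
K=[onz(c,*p,10) for p in [(214.5,73),(292.5,73),(289,225),(220,225)]]
print(np.mean(K,0),K)
T=[onz(c,*p,55) for p in [(235,138),(271,138),(270.5,188),(235.5,188)]]
print(np.mean(T,0))
E
```

```text
[ 674.486221   -212.77739817   10.        ] [ 556.81367334 -201.53370879   10.        ] 118.2084981058822 [ 615.64994717 -207.15555348   10.        ] -5.458079072689117
[ 615.06681033 -208.67450246   10.        ] [array([ 702.76202278, -176.02101294,   10.        ]), array([ 695.74696916, -254.95210156,   10.        ]), array([ 527.20581384, -242.92856339,   10.        ]), array([ 534.55243553, -160.79633196,   10.        ])]
[ 615.83605418 -207.48441589   55.        ]
```

View pics/w1z.png

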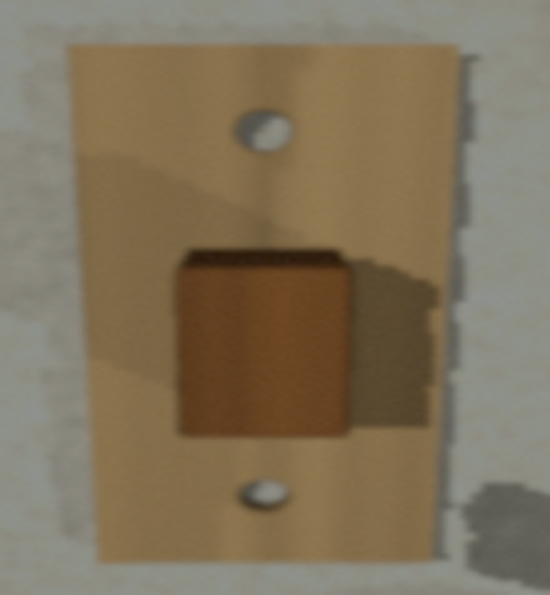

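```bash
python3 - <<'E'
from h import *
arm.reach([616.8,-206.4,110],[180,0,-95.2])
arm.movel([616.8,-206.4,16],v=100,f_stop=15)
print(arm.state()['tool_pos'],arm.state()['contact_force'])
snap('side','s1')
arm.close_gripper()
s=arm.state();print(s['tool_pos'],s['contact_force'],s['grip_width'])
arm.movel([616.8,-206.4,150],v=100)
arm.dwell(.3)
s=arm.state();print(s['time_s'],s['tool_pos'],s['tcp_rot'],s['contact_force'],s['grip_width'])
snap('wrist','w2');snap('scene','c2')
E
python3 -c "
import cv2,numpy as np
a=cv2.imread('pics/w2.png');b=cv2.imread('pics/c2.png')
cv2.imwrite('pics/m2.png',np.vstack([cv2.resize(a,(400,300)),cv2.resize(b,(400,300))]))"
```

```text
[ 617.42530787 -206.66575889   16.78430395] [-1.24454368 -0.47355326 -1.01789262]
[ 617.11688608 -206.43908709   16.38418932] [ 0.25327349 -0.36824743  2.79897837] 0.3922721820264463
5.9083 [ 616.7082541  -206.35976962  149.666161  ] [ 1.79969463e+02  1.08419288e-02 -9.51987766e+01] [-0.52944601  0.23257151 -2.90246933] 0.38590689666605604
```

View pics/w2.png

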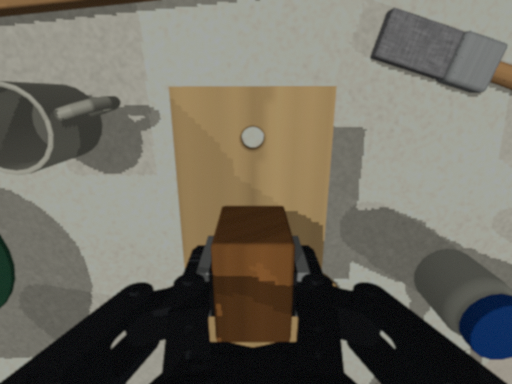

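View pics/c2.png

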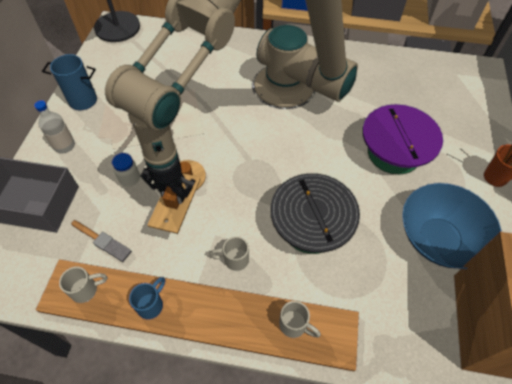

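The plate is held, and the front hole shows at (252,137). Next I'll look at each stud in turn, past the plate's front edge, with the wrist already at the placing yaw.

```bash
python3 - <<'E'
from h import *
arm.movel([616.8,-206.4,230],v=150)
arm.reach([399,72,230],[180,0,-61.5])
arm.dwell(.3)
s=arm.state();c=snap('wrist','w3');print(s['time_s'],s['tool_pos'],s['tcp_rot'])
arm.movel([505,131,230],v=120)
arm.dwell(.3)
s=arm.state();c=snap('wrist','w4');snap('scene','c4');print(s['time_s'],s['tool_pos'],s['tcp_rot'])
a=cv2.imread('pics/w3.png');b=cv2.imread('pics/w4.png')
cv2.imwrite('pics/m34.png',np.vstack([a[:250],b[:250]]))
E
```

```text
8.3167 [399.57492211  71.56450968 229.83094965] [ 1.79980444e+02  5.27093279e-03 -6.15605469e+01]
9.825 [504.73168012 130.78832105 230.24495349] [-1.79983584e+02 -8.29396125e-03 -6.15184491e+01]
```

View pics/m34.png

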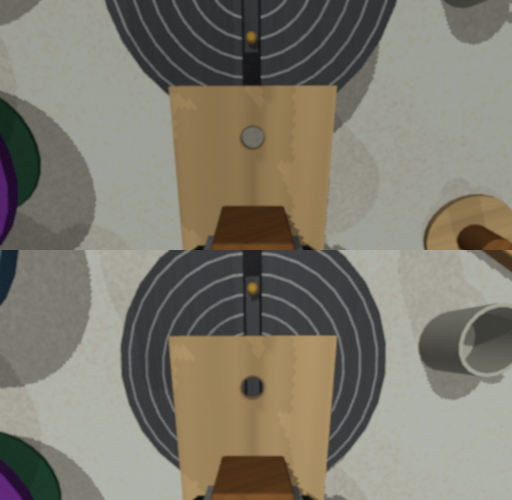

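View pics/c4.png

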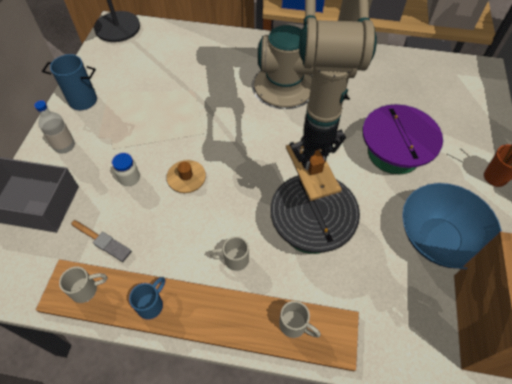

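Both views show the stud straight ahead of the hole: (252,38) in w3 and (252,38) in w4, with the hole at (252,137). I'll refine those to subpixel.

```bash
python3 - <<'E'
from h import *
cs={n:pickle.load(open(f'pics/{n}.pkl','rb')) for n in ['w2','w3','w4']}
for n in ['w3','w4']:
    c=cs[n]; f=c['frame'].astype(float)
    m=(f[:,:,0]-f[:,:,2]); m[:20]=0;m[60:]=0;m[:,:235]=0;m[:,270:]=0; m=np.where(m>25,m,0)
    ys,xs=np.nonzero(m);w=m[ys,xs];u=(xs*w).sum()/w.sum();v=(ys*w).sum()/w.sum()
    print(n,'stud',u,v,xs.min(),xs.max(),ys.min(),ys.max(),onz(c,u,v,108))
    # slot edges at rows
    g=f.mean(2)
    for r in (8,20,55,70): print(r,np.round(g[r,236:270]).astype(int))
# hole
for n in ['w2','w3']:
    f=cs[n]['frame'].astype(float); d=(f[:,:,0]-f[:,:,2])[115:160,230:275]
    m=np.clip((70-d)/40,0,1); ys,xs=np.nonzero(m>.5); print('hole',n,xs.mean()+230,ys.mean()+115,xs.size, np.round(d[22,::3]))
# plate edges
c=cs['w3'];f=c['frame'].astype(float);d=f[:,:,0]-f[:,:,2]
for r in (95,120,150,180,205):
    row=d[r]; x=np.arange(512); on=np.nonzero(row>30)[0]; on=on[(on>150)&(on<350)]
    print(r,on.min(),on.max(),(on.min()+on.max())/2)
E
```

```text
w3 stud 250.89650073928044 36.73595367175949 246 256 31 43 [507.37022772 131.25428858 108.        ]
8 [55 55 55 55 51 40 33 35 45 51 54 54 53 56 52 55 54 54 53 54 53 45 36 31
 37 48 53 55 55 53 55 56 55 56]
20 [56 53 54 52 51 41 33 34 41 48 52 52 54 53 53 53 53 54 54 54 54 52 37 28
 36 47 53 54 55 54 56 54 54 56]
55 [65 63 60 58 56 52 38 28 25 27 25 24 24 26 26 22 28 22 27 26 27 23 26 25
 36 50 59 61 64 66 72 80 88 97]
70 [52 53 54 53 53 48 39 30 26 25 22 25 23 23 22 23 22 23 27 25 24 26 25 26
 32 47 52 52 55 52 52 52 53 54]
w4 stud 252.01256027812045 37.83929572726253 247 257 32 44 [612.32356735 189.43777998 108.        ]
8 [65 67 65 66 65 62 53 43 38 36 38 35 38 36 35 37 36 33 36 35 35 36 33 36
 35 41 52 61 65 65 64 67 64 66]
20 [64 66 66 65 65 63 53 42 37 38 36 35 35 33 35 36 35 34 32 34 33 33 32 35
 36 44 53 62 64 64 64 64 66 65]
55 [61 62 66 65 65 65 59 44 33 40 56 64 65 64 64 63 64 64 65 65 64 64 60 44
 33 39 57 61 62 62 65 63 65 64]
70 [60 63 64 64 62 63 59 48 34 38 51 61 62 64 64 63 64 62 65 64 64 63 60 47
 36 40 54 60 63 63 62 62 61 63]
hole w2 252.35470085470087 137.29700854700855 468 [66. 65. 66. 59. 15. 10. 11. 10.  9.  5.  5. 16. 63. 67. 68.]
hole w3 252.16390041493776 137.13070539419087 482 [60. 61. 59. 55. 15. 10. 10. 11. 10. 11. 10. 23. 60. 62. 63.]
95 169 336 252.5
120 172 334 253.0
150 174 331 252.5
180 177 329 253.0
205 179 326 252.5
```

```bash
python3 - <<'E'
from h import *
from scipy.spatial.transform import Rotation as Rn
for n,tp,yaw,hp in [('w2',[616.71,-206.36,149.67],-95.2,(252.35,137.2)),('w3',[399.57,71.56,229.83],-61.56,(252.3,137.1)),('w4',[504.73,130.79,230.24],-61.52,(252.4,137.1))]:
    c=pickle.load(open(f'pics/{n}.pkl','rb'))
    P=onz(c,*hp,tp[2]-6.4)-tp
    print(n,Rn.from_euler('z',-yaw,degrees=True).apply(P))
# stud in tool frame
d=np.array([np.cos(np.radians(29)),np.sin(np.radians(29))])
for S in ((507.37,131.25),(612.32,189.44),(560.,160.9)): print(np.dot(S,d),np.dot(S,[-d[1],d[0]]))
E
```

```text
w2 [ 0.51842389 59.24140874 -6.4       ]
w3 [ 3.25534684e-02  5.90483736e+01 -6.40000000e+00]
w4 [ 0.07122922 59.02417093 -6.4       ]
507.38706346864694 -131.18402046233834
627.3894735350609 -131.17066934875
567.7929038956972 -130.76707645922
```

```bash
cat >> h.py <<'E'
a=np.radians(29.0); D=np.array([np.cos(a),np.sin(a)]);N=np.array([-D[1],D[0]])
def T(s,n,z): return [*(s*D+n*N),z]
R0=[180,0,-61.0]
def rep(tag=''):
    s=arm.state();p=s['tool_pos'][:2];print(tag,'t%.2f s%.2f n%.2f z%.2f'%(s['time_s'],p@D,p@N,s['tool_pos'][2]),'F',np.round(s['contact_force'],1),'M',np.round(s['ft_torque'],2),'yaw%.2f'%s['tcp_rot'][2]);return s
E
python3 - <<'E'
from h import *
arm.movel(T(561.5,-131.1,180),v=120,rot=R0)
arm.movel(T(561.5,-131.1,138),v=80)
arm.dwell(.3);rep('above')
r=arm.movel(T(561.5,-131.1,125),v=12,f_stop=5);rep(f'touch {r}')
arm.dwell(.2);rep()
snap('wrist','w5');snap('side','s5')
E
```

```text
above t11.68 s561.79 n-131.18 z138.47 F [-0.7 -0.5 -3. ] M [-0.02  0.05 -0.02] yaw-61.00
touch True t12.47 s561.42 n-131.09 z128.15 F [-0.4 -0.2  5.5] M [-0.01 -0.04 -0.03] yaw-61.00
 t12.67 s561.41 n-131.08 z128.15 F [-0.5 -0.3  5.9] M [ 0.02 -0.02  0.02] yaw-61.00
```

View pics/w5.png

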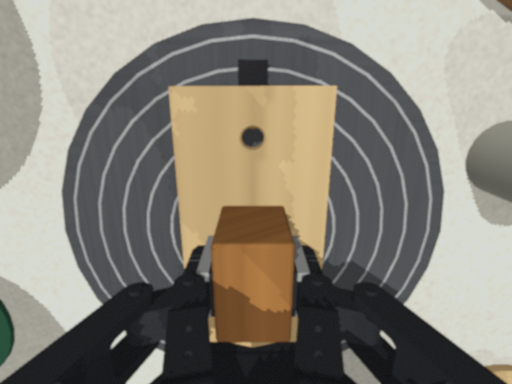

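The plate is resting on the stud tips: contact came at z = 128.15 against 128.4 predicted, with the front hole at (252,137) still short of the stud. Now I'll slide it in small steps.

```bash
python3 - <<'E'
from h import *
z=arm.state()['tool_pos'][2]
for i in range(14):
    s=562.3+i*0.8
    arm.movel(T(s,-131.1,127.5),v=10,f_stop=25)
    st=rep(i)
    if st['contact_force'][2]<1 or st['tool_pos'][2]<127.3 or abs(st['contact_force'][:2]).max()>15: break
E
```

```text
0 t13.16 s561.74 n-131.11 z128.15 F [-3.3 -2.5  6.5] M [-0.09  0.28  0.01] yaw-60.99
1 t13.41 s562.15 n-131.11 z128.12 F [-3.6 -3.   6.4] M [-0.12  0.39  0.09] yaw-60.99
2 t13.66 s562.93 n-131.14 z128.06 F [-3.5 -1.7  7.6] M [-0.17  0.33  0.02] yaw-60.99
3 t13.91 s563.78 n-131.13 z127.99 F [-4.2 -2.5  6.7] M [-0.14  0.35 -0.02] yaw-60.99
4 t14.16 s564.63 n-131.10 z127.83 F [-3.1 -0.8  5.4] M [-0.15  0.32 -0.08] yaw-60.99
5 t14.41 s566.58 n-131.06 z126.91 F [-0.6  0.2 -2.1] M [ 0.11 -0.16 -0.02] yaw-61.01
```

The upward force has gone and the plate has dropped at s ≈ 566.6. I'll go a touch further to the hole centre and lower it gently.

```bash
python3 - <<'E'
from h import *
arm.movel(T(567.7,-131.1,126.3),v=10,f_stop=10);rep()
r=arm.movel(T(567.7,-131.1,115),v=12,f_stop=5);rep(r)
arm.dwell(.2);rep()
snap('side','s6')
E
```

```text
t14.74 s567.37 n-130.91 z125.54 F [ 0.7 -0.8 -3.1] M [-0.05 -0.   -0.03] yaw-61.00
True t15.53 s567.50 n-131.02 z116.35 F [-0.4 -0.1  4.9] M [-0.05 -0.34 -0.01] yaw-61.00
 t15.72 s567.48 n-131.05 z116.36 F [-1.2  0.2  6. ] M [-0.04 -0.34  0.  ] yaw-60.99
```

View pics/s6.png

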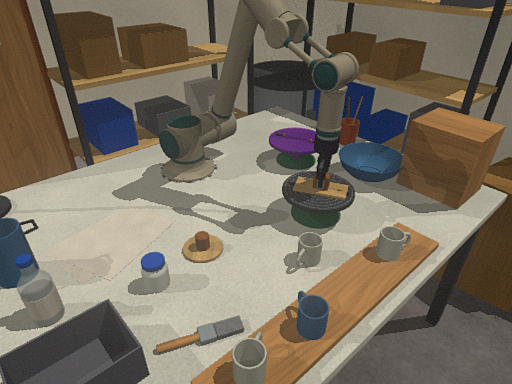

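It touched down at z = 116.36, and 116.4 is flush, so both studs are in. I'll release and retreat.

```bash
python3 - <<'E'
from h import *
arm.release();rep()
arm.movel(T(567.5,-131.1,240),v=100)
arm.movel(T(530,-131.1,260),v=120)
arm.dwell(.3);rep()
snap('wrist','w7');snap('scene','c7')
c=snap('side','s7')
f=cv2.imread('pics/s7.png');g=cv2.imread('pics/c7.png')
cv2.imwrite('pics/m7.png',np.vstack([cv2.resize(f[160:230,270:370],None,fx=4,fy=4,interpolation=2),cv2.resize(g[165:260,265:365],None,fx=4,fy=3,interpolation=2)]))
E
```

```text
t16.33 s566.06 n-130.52 z114.54 F [0.1 0.  0.2] M [0.02 0.02 0.04] yaw-61.00
 t18.54 s530.26 n-131.07 z259.51 F [0.5 1.1 1.6] M [-0.    0.04  0.04] yaw-60.99
```

View pics/w7.png

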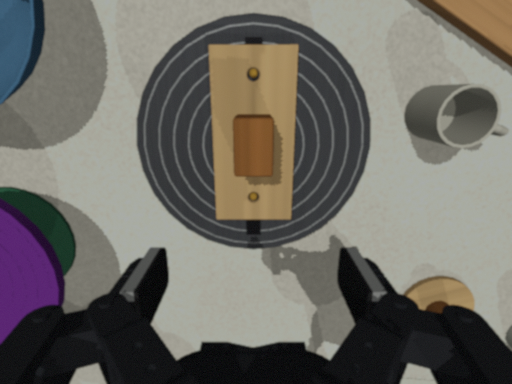

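View pics/m7.png

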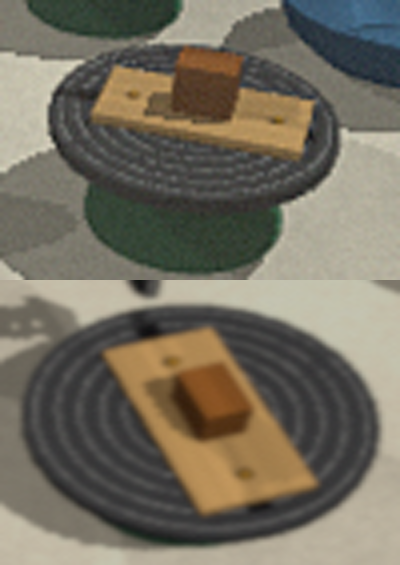

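Both brass studs show inside the holes, at (253,73) and (253,197) in the wrist view. The plate lies flush along the slot, and the gripper is open and clear of it.

```bash
python3 - <<'E'
from h import *
arm.sign_off()
E
```

```text
the job is handed in; nothing more can be done
```

The mug plate is on the banding wheel with both studs in its holes, released, and the job is handed in. It took about 18.5 s of the 58 s allowed.

- **What I did:** I gripped the plate by its block and checked each stud with the wrist camera. I laid the plate on the stud tips about 6 mm short and slid it along the slot at about 6–8 N. It dropped at roughly 5 mm of travel, and I lowered it to the head.
- **Last checks:**
  - The tool stopped at z = 116.36 mm, where 116.4 mm is flush.
  - All three cameras show both studs in the holes and the plate lying along the slot. Its middle is about 7 mm from my image estimate of the slot's centre.
  - The gripper is about 145 mm above the plate and touching nothing.
  - The highest vertical contact force I read on the tool was about 8 N.
- **Disagreements:** The scene and wrist cameras differed by about 2 mm on where the plate and studs were, within their stated calibration. The drop came about 1–2 mm before the predicted hole centre, which the hole clearance allows for.
- **Bystanders:** The round plate, mug and jar show no visible shift in the camera views. I judged this by eye and did not measure it.

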